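# Range the screw-lid pots by size on the mat

### The arm

A 6-joint arm with a two-finger parallel gripper is mounted at the origin on the work surface. World frame = base frame: x ahead of the robot, y to its left, z up, the work surface at z = 0. Lengths are in m, angles in rad, forces in N, time in s.
With the tool pointing down it reaches from about 0.35 to 0.725 m from the base axis. Payload 4.3 kg.
Tool frame: the origin (TCP) lies between the finger pads; the fingertips stand 19 mm ahead of it and the grasp point (between the pads) is the TCP; z points along the fingers, y is the direction in which the jaws open and shut (so a half turn about z gives the same grasp; the last joint's range is limited). The gripper opens to 85 mm and grips with 20 to 120 N. Pads are 22 mm wide; open, the fingers measure 114 mm over their backs; the gripper's body (76 mm by 85 mm) begins 54 mm behind the grasp point. The pads swing forward as they close: fully open they stand 13 mm farther back than shut.
Start: joints at [1.008, 0.377, 0.081, 1.274, 0, 1.46], TCP at [0.252, 0.517, 0.25] pointing down, gripper open.
Joint ranges: [-2.72, 2.72], [-0.84, 1.66], [-1.02, 1.22], [-1.77, 2.12], [-1.37, 1.28], [-3.14, 3.14]. Speed limits (rad/s): [2.57, 2.57, 3.14, 3.14, 3.14, 3.14].

### API

Orientations are given as a unit quaternion [w, x, y, z].
In Python, from workcell import ctrl gives the robot as it stands.
- The arm moves only by the tool apply_moves, never from a script. Its argument "motion" is a list of rows, each a list of 6 numbers: the shift along the tool's x, y, z in m, then the turn, a rotation vector about the tool's x, y, z in rad. In form: [[tx, ty, tz, rx, ry, rz], ...]. A call has 1 to 5 rows; each row is the pose to reach, as a shift and turn from the pose commanded when the call began, along the tool's axes at that moment; what a row does not reach only later rows make up. A row lasts 1/10 s, in which the tool goes at most 50 mm and 8.59 degrees, less where a joint would pass 70% of its speed; a pose out of reach is approached as far as the arm can. A call with a gripper value outside its range is refused whole. "hand" is the closure, from 0 (fully open) to 1 (shut), set as the call begins (left out, the last holds). The fingers move at their own pace and stop on an object; "newtons" is the grip in N (left out, the last holds). Time passes only in rows, so rows that repeat a pose let the fingers close. It gives the time, the measured TCP pose, the force and the opening at its end, in the units of the state.
- ctrl.get_obs(): the state, without advancing time (a new reading comes with each control period).
- ctrl.capture(name): name is "side" or "top" or "wrist"; returns a dict with "pixels" (420x560x3 uint8, red, green, blue), "fx", "fy", "cx", "cy" (pixels), "cam_to_world" (4x4, takes a point from camera to world coordinates). Camera axes: x right, y up, looking along -z (the intrinsics and any distortion apply to the point x, -y, -z); pixel columns grow to the right and rows downward; lengths in m; the calibration is good to about 2 mm. A picture is of the moment at which its call begins. There is no depth.
- ctrl.job_done(): hands the job in, once; it reports no verdict.
The state is a dict: "time_s": time; "q": joint angles; "dq": joint speeds; "tau": joint torques, N m; "tool_pos": TCP position; "orientation": TCP orientation; "wrist_force": force on the tool from outside, world axes, zero at the start; "torque": the same for the moment, N m; "grip_width": finger opening in m.
Only numpy, scipy, OpenCV 4.12 (cv2) and the standard library are available. Lean on these libraries where they do the work, as an engineer would, in place of code of your own. Each camera call takes 0.05 s, during which the arm holds its last target. There are 200 camera calls.

### The job

Line up the four white screw-lid pots in order of size on the four rings of the black mat, one standing upright and centred on each ring, with the biggest on the ring next to the white brush rest and the smallest at the other end. Leave the brush rest and the bottle of thinner where they stand.

Things in the scene. Friction and masses are not known exactly. Their poses are not given: they have to be found in the camera images.
- pot_largest: The biggest of four plain white plastic screw-lid pots, an upright cylinder 54 mm in diameter and 70 mm tall (lid flush with the side, a grey disc in its top), loose, 20 to 170 g, standing on the desk at the start. Origin: centre of its underside; z up along its axis.
- pot_large: The second biggest of four plain white plastic screw-lid pots, an upright cylinder 46 mm in diameter and 60 mm tall (lid flush with the side, a grey disc in its top), loose, 20 to 170 g, standing on the desk at the start. Origin: centre of its underside; z up along its axis.
- pot_medium: The third biggest of four plain white plastic screw-lid pots, an upright cylinder 38 mm in diameter and 50 mm tall (lid flush with the side, a grey disc in its top), loose, 20 to 170 g, standing on the desk at the start. Origin: centre of its underside; z up along its axis.
- pot_small: The smallest of four plain white plastic screw-lid pots, an upright cylinder 30 mm in diameter and 40 mm tall (lid flush with the side, a grey disc in its top), loose, 20 to 170 g, standing on the desk at the start. Origin: centre of its underside; z up along its axis.
- mark_a: One of four equal flat white rings (66 mm outside diameter, with a white centre dot) in a straight row, 78 mm apart, along a fixed black silicone mat (440 x 100 x 3 mm); this one is at the mat's +y end of the row. Origin: the ring's centre on the mat's upper face, 3 mm above the desk; y axis along the row, x across it. The ring is only drawn: a pot stands flat on the mat there.
- mark_b: One of four equal flat white rings (66 mm outside diameter, with a white centre dot) in a straight row, 78 mm apart, along a fixed black silicone mat (440 x 100 x 3 mm); this one is second from the +y end of the row. Origin: the ring's centre on the mat's upper face, 3 mm above the desk; y axis along the row, x across it. The ring is only drawn: a pot stands flat on the mat there.
- mark_c: One of four equal flat white rings (66 mm outside diameter, with a white centre dot) in a straight row, 78 mm apart, along a fixed black silicone mat (440 x 100 x 3 mm); this one is third from the +y end of the row. Origin: the ring's centre on the mat's upper face, 3 mm above the desk; y axis along the row, x across it. The ring is only drawn: a pot stands flat on the mat there.
- mark_d: One of four equal flat white rings (66 mm outside diameter, with a white centre dot) in a straight row, 78 mm apart, along a fixed black silicone mat (440 x 100 x 3 mm); this one is at the mat's -y end of the row. Origin: the ring's centre on the mat's upper face, 3 mm above the desk; y axis along the row, x across it. The ring is only drawn: a pot stands flat on the mat there.
- brush_rest: White glazed ceramic brush rest, 70 x 34 mm and 21 mm tall, a low bar with four rounded crests, loose, standing on the mat just beyond one end of the row of rings (either end), its centre about 75 mm from the nearest ring's centre, its length across the row. Origin: centre of its underside. Beyond the other end lies a thin steel pin vice, 80 mm long and 9 mm thick.
- thinner: Sealed amber glass bottle of thinner with a black cap, 38 mm in diameter and 85 mm tall, loose, standing on the desk between the robot and the mat. Origin: centre of its underside, z up. Not to be moved. Also on the desk, lying low among the pots: a cork block 14 mm high and tweezers 6 mm high.

How it is judged:
By the outcome, as a careful person would: the job done as asked, in the order asked, and still so for the second after the job is handed in, with the robot touching nothing.
It also fails if it takes over 112 s, if anything falls off the work surface, if the arm or the gripper's body presses on something with over 40 N, if the wrist force passes 120 N, or if a joint passes its speed limit or range.

## Working session

There is one attempt and no reset: what is moved stays moved. The work goes in short steps, Python scripts to look and compute and a tool call to move; the robot and the scene stay as the last step left them, time stands still between calls to the robot, and variables do not carry over. Pictures are saved under pics/ and viewed, about 12 in all and at most 16, crops included, and the job is handed in when it is done.

Besides the shell and the picture viewer there is one more tool, called after ">>>" as name(argument=value, ...) on one line, values as JSON. apply_moves: Moves the arm, as the interface text tells. Its arguments: {"type":"object","properties":{"motion":{"type":"array","items":{"type":"array","items":{"type":"number"}}},"hand":{"type":"number"},"newtons":{"type":"number"}},"required":["motion"]}

```bash
ls; mkdir -p pics
cat > h.py <<'E'
import numpy as np, cv2
from workcell import ctrl
def shot(n,f):
    d=ctrl.capture(n); cv2.imwrite('pics/'+f+'.png',d['pixels'][:,:,::-1])
    np.save('pics/'+f+'.npy',d,allow_pickle=True); return d
def load(f): return np.load('pics/'+f+'.npy',allow_pickle=True).item()
def ray(d,u,v):
    T=np.array(d['cam_to_world']); r=T[:3,:3]@np.array([(u-d['cx'])/d['fx'],-(v-d['cy'])/d['fy'],-1]); return T[:3,3],r
def onz(d,u,v,z):
    o,r=ray(d,u,v); return o+r*(z-o[2])/r[2]
def proj(d,p):
    T=np.array(d['cam_to_world']); c=T[:3,:3].T@(np.array(p)-T[:3,3]); return d['cx']+d['fx']*c[0]/-c[2], d['cy']-d['fy']*c[1]/-c[2]
E
python3 - <<'E'
from h import *
print(ctrl.get_obs())
for n in('top','side'):
    d=shot(n,n+'0'); print({k:v for k,v in d.items() if k!='pixels'})
E
```

```text
pics
{'time_s': 0.0, 'q': array([1.00772792e+00, 3.78071417e-01, 7.96470812e-02, 1.27443119e+00,
       2.51194877e-05, 1.46050003e+00]), 'dq': array([-0.00099221,  0.00224363, -0.00132846,  0.00084679, -0.00048345,
       -0.00090417]), 'tau': array([-6.37429439e-04, -4.63597190e+01,  2.69880599e+01,  2.05833488e-02,
       -2.28405156e-04,  3.50421132e-07]), 'tool_pos': array([0.25119214, 0.51654046, 0.2493643 ]), 'orientation': array([-3.51991172e-04,  2.24457160e-01,  9.74483414e-01, -9.67646151e-04]), 'wrist_force': array([ 0.70864011, -0.01552437,  0.07816825]), 'torque': array([ 0.02056516, -0.00678885,  0.02585025]), 'grip_width': 0.08514579812227879}
{'fx': 435.6813778767344, 'fy': 435.6813778767344, 'cx': 278.8025647830884, 'cy': 209.51562107292398, 'cam_to_world': array([[ 0.00967489,  0.99866526, -0.05073548,  0.49946109],
       [-0.99992417,  0.00927555, -0.00810061,  0.00992265],
       [-0.00761919,  0.05081001,  0.99867927,  1.00333076],
       [ 0.        ,  0.        ,  0.        ,  1.        ]])}
{'fx': 537.3933811371467, 'fy': 537.3933811371467, 'cx': 269.14833578794895, 'cy': 216.2818587080857, 'cam_to_world': array([[-0.74033038,  0.33328494, -0.58380825, -0.2109595 ],
       [-0.67223939, -0.36411492,  0.64460416,  0.85704365],
       [ 0.00226357,  0.86967895,  0.4936126 ,  0.67852213],
       [ 0.        ,  0.        ,  0.        ,  1.        ]])}
```

View pics/top0.png

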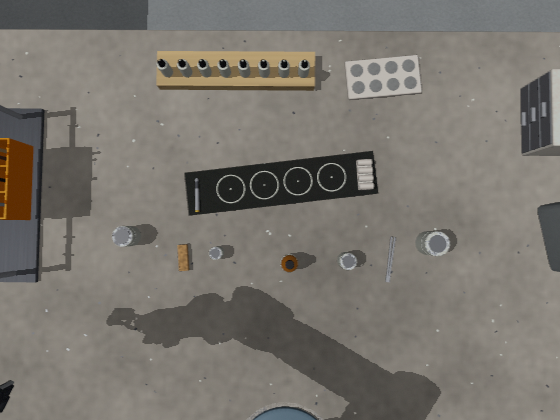

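View pics/side0.png

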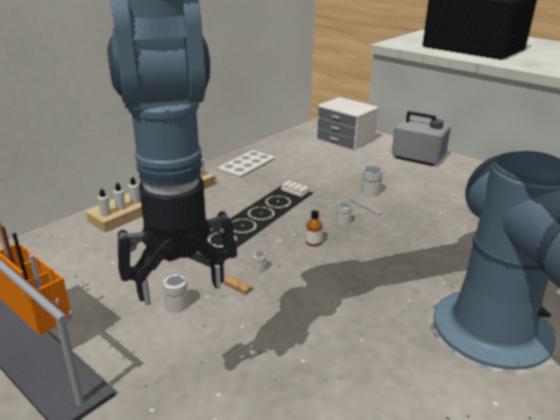

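The top view shows the mat with rings at about (231,188), (264,185), (298,181) and (331,177), and the rest at (365,175) at the −y end. The pots are at (436,242) largest, (123,236), (348,261) and (216,253) small. The thinner is at (289,263), the cork at (184,257) and the tweezers at (391,258). Next I measure the rings and pots.

Run:
```python
from h import *
d=load('top0'); im=d['pixels']; g=cv2.cvtColor(im,cv2.COLOR_RGB2GRAY)
# rings: bright within mat
dots=[]
for u,v in[(231,188),(264,185),(298,181),(331,177)]:
    w=g[v-18:v+19,u-18:u+19]; m=(w>90).astype(np.uint8)
    cs,_=cv2.findContours(m,cv2.RETR_LIST,cv2.CHAIN_APPROX_NONE)
    c=max((c for c in cs if 15<cv2.boundingRect(c)[2]<35),key=lambda c:cv2.contourArea(c))
    (x,y),(a,b),_=cv2.fitEllipse(c); p=onz(d,u-18+x,v-18+y,.003); dots.append(p[:2]); print('ring',u-18+x,v-18+y,a,b,p.round(4))
D=np.array(dots); print(np.linalg.norm(np.diff(D,axis=0),axis=1)); 
t=np.arange(4); f=[np.polyfit(t,D[:,i],1) for i in(0,1)]; print('fit',np.array([np.polyval(q,t) for q in f]).T.round(4))
hs={'L':(436,242,.07),'l':(123,236,.06),'m':(348,261,.05),'s':(216,253,.04),'th':(289,263,.085)}
for k,(u,v,h) in hs.items(): print(k,onz(d,u,v,h).round(4))
tiles=[cv2.resize(im[v-22:v+22,u-22:u+22],(390,390),interpolation=cv2.INTER_CUBIC) for u,v,h in list(hs.values())[:4]]
tiles=[cv2.resize(t,(300,300)) for t in tiles]
cv2.imwrite('pics/pots.png',np.vstack([np.hstack(tiles[:2]),np.hstack(tiles[2:])])[:,:,::-1])
```

```text
ring 230.2611083984375 188.48115921020508 27.710405349731445 28.740524291992188 [0.5978 0.1305 0.003 ]
ring 263.85468101501465 184.52950286865234 27.71629524230957 28.636367797851562 [0.6077 0.0531 0.003 ]
ring 297.4583225250244 180.53619194030762 27.681686401367188 28.761381149291992 [ 0.6176 -0.0243  0.003 ]
ring 331.0456237792969 176.76959419250488 27.99822235107422 28.57987403869629 [ 0.627  -0.1017  0.003 ]
[0.07802742 0.07804213 0.07792234]
fit [[ 0.5979  0.1305]
 [ 0.6076  0.0531]
 [ 0.6174 -0.0243]
 [ 0.6271 -0.1017]]
L [ 0.4807 -0.3182  0.07  ]
l [0.4868 0.3547 0.06  ]
m [ 0.4372 -0.134   0.05  ]
s [0.4511 0.1553 0.04  ]
th [ 0.434  -0.0051  0.085 ]
```

View pics/pots.png

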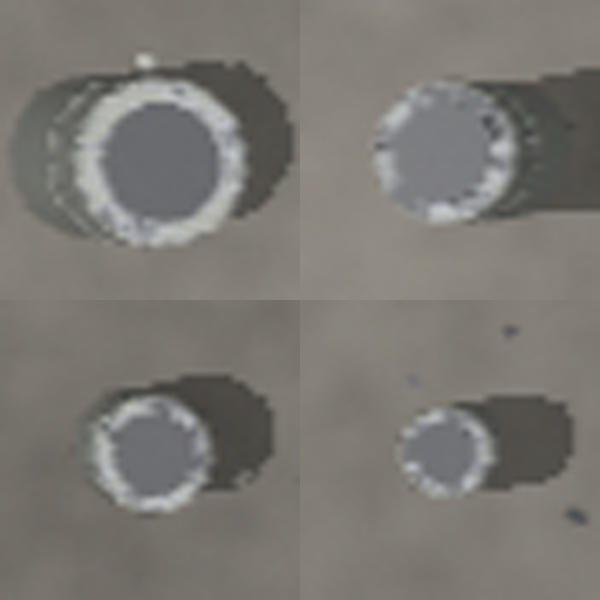

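The tiles confirm the sizes: about 52, 44, 37 and 30 mm for L, l, m and s. L goes to mark_d, large to c, medium to b and small to a. I'll set tool y to world x so the jaws open across the row, starting with the large pot at (0.487, 0.356).

>>> apply_moves(motion=[[-0.045, -0.007, 0.01, 0, 0, 0.14], [-0.09, -0.014, 0.02, 0, 0, 0.28], [-0.135, -0.021, 0.03, 0, 0, 0.42], [-0.18, -0.028, 0.04, 0, 0, 0.56], [-0.225, -0.035, 0.05, 0, 0, 0.7]], hand=0, newtons=30)

```text
time_s: 0.6
tool_pos: [0.4396, 0.3858, 0.1995]
orientation: [-0.0, 0.547, 0.837, -0.0]
wrist_force: [0.0, 0.8, 0.7]
grip_width: 0.0853
```

```bash
cat >> h.py <<'E'
from scipy.spatial.transform import Rotation as Ro
def where():
    o=ctrl.get_obs(); R=Ro.from_quat(o['orientation'],scalar_first=True).as_matrix()
    print('t',round(o['time_s'],2),'tcp',o['tool_pos'].round(4),'yaw',round(float(np.arctan2(R[1,1],R[0,1])),4),'tilt',R[:2,2].round(4),'w',round(o['grip_width'],4),'F',o['wrist_force'].round(1),'q',o['q'].round(2))
    return o['tool_pos'],R
def go(*tgt,yaw=0.):
    p,R=where(); Rd=np.array([[-np.sin(yaw),np.cos(yaw),0],[np.cos(yaw),np.sin(yaw),0],[0,0,-1.]])
    print('shift',(R.T@(np.array(tgt)-p)).round(4),'turn',Ro.from_matrix(R.T@Rd).as_rotvec().round(4))
E
python3 -c "
from h import *
go(.487,.355,.2)
d=load('top0')
for k,u,v,h in[('L',437.2,243.2,.07),('l',122,235.9,.06),('m',347.7,261.2,.05),('s',215.1,252.7,.04)]: print(k,onz(d,u,v,h).round(4))"
```

```text
t 0.6 tcp [0.4396 0.3858 0.1995] yaw 0.4124 tilt [-0.0006 -0.0003] w 0.0853 F [0.  0.8 0.7] q [0.61 0.42 0.01 1.16 0.   1.77]
shift [-0.0473  0.0311 -0.0005] turn [-7.000e-04  1.000e-04  4.124e-01]
L [ 0.4781 -0.3207  0.07  ]
l [0.487  0.3569 0.06  ]
m [ 0.4367 -0.1333  0.05  ]
s [0.4517 0.1573 0.04  ]
```

>>> apply_moves(motion=[[-0.016, 0.0105, 0, 0, 0, 0.138], [-0.032, 0.021, 0, 0, 0, 0.276], [-0.048, 0.032, 0, 0, 0, 0.414], [-0.048, 0.032, 0, 0, 0, 0.414]])

```text
time_s: 1.0
tool_pos: [0.489, 0.3548, 0.1996]
orientation: [0.0, 0.707, 0.707, -0.0]
wrist_force: [-0.4, 0.1, 0.5]
grip_width: 0.0851
```

```bash
python3 -c "
from h import *
go(.487,.356,.2)
d=shot('wrist','w0'); print(proj(d,(.487,.3565,.06)), d['fx'],d['cam_to_world'])
p=ctrl.get_obs()['tool_pos'];print(proj(d,(p[0],p[1],.06)))"
```

```text
t 1.0 tcp [0.489  0.3548 0.1996] yaw 0.0003 tilt [-0.     -0.0008] w 0.0851 F [-0.4  0.1  0.5] q [ 0.52  0.45  0.07  1.18 -0.    2.09]
shift [ 0.0012 -0.002  -0.0004] turn [-0.      0.0008  0.0003]
(np.float64(281.2079840356423), np.float64(204.12496342276998)) 302.20208835223497 [[ 9.99999964e-01 -1.83730068e-04 -1.93909115e-04  4.87912611e-01]
 [ 2.30071000e-04  9.61241919e-01  2.75706220e-01  4.25888274e-01]
 [ 1.35738047e-04 -2.75706255e-01  9.61241927e-01  3.23143046e-01]
 [ 0.00000000e+00  0.00000000e+00  0.00000000e+00  1.00000000e+00]]
(np.float64(281.99399153936685), np.float64(205.07096735722604))
```

View pics/w0.png

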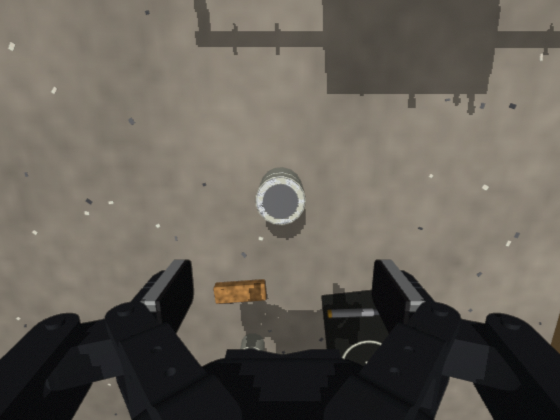

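The large pot's top is at (281,201) in the wrist view, which gives y ≈ 0.359 (the top view gave 0.357). I'll use 0.358, then descend and grip.

>>> apply_moves(motion=[[0.003, -0.002, 0.045, 0, 0, 0], [0.003, -0.002, 0.09, 0, 0, 0], [0.003, -0.002, 0.135, 0, 0, 0], [0.003, -0.002, 0.164, 0, 0, 0], [0.003, -0.002, 0.164, 0, 0, 0]])

```text
time_s: 1.55
tool_pos: [0.4801, 0.3576, 0.0315]
orientation: [-0.002, 0.705, 0.71, -0.005]
wrist_force: [-0.5, -0.0, 0.5]
grip_width: 0.0855
```

>>> apply_moves(motion=[[0, 0, 0, 0, 0, 0], [0, 0, 0, 0, 0, 0], [0, 0, 0, 0, 0, 0], [0, 0, 0, 0, 0, 0], [0, 0, 0, 0, 0, 0]], hand=1, newtons=30)

```text
time_s: 2.05
tool_pos: [0.487, 0.3606, 0.039]
orientation: [0.0, 0.706, 0.709, 0.002]
wrist_force: [-0.6, 1.4, 6.9]
grip_width: 0.0451
```

```bash
python3 -c "
from h import *
where()"
```

```text
t 2.05 tcp [0.487  0.3606 0.039 ] yaw 0.0044 tilt [0.0039 0.0031] w 0.0451 F [-0.6  1.4  6.9] q [ 0.53  0.57 -0.18  0.81  0.    2.1 ]
```

>>> apply_moves(motion=[[0, 0, -0.02, 0, 0, 0], [0, 0, -0.06, 0, 0, 0], [0, 0, -0.1, 0, 0, 0], [0, 0, -0.12, 0, 0, 0], [0, 0, -0.12, 0, 0, 0]])

```text
time_s: 2.55
tool_pos: [0.4881, 0.3609, 0.1613]
orientation: [0.001, 0.706, 0.709, 0.005]
wrist_force: [-0.4, 0.3, -0.4]
grip_width: 0.0454
```

```bash
python3 -c "
from h import *
go(.6174,-.0243,.16)
d=shot('wrist','w1')
g=d['pixels'];cv2.imwrite('pics/w1c.png',cv2.resize(g[150:400,130:430],(800,667))[:600,:,::-1])"
```

```text
t 2.55 tcp [0.4881 0.3609 0.1613] yaw 0.0041 tilt [0.008  0.0047] w 0.0454 F [-0.4  0.3 -0.4] q [ 0.53  0.47 -0.01  1.08  0.    2.1 ]
shift [-0.3857  0.1277  0.0005] turn [ 0.008  -0.0047  0.0041]
```

View pics/w1c.png

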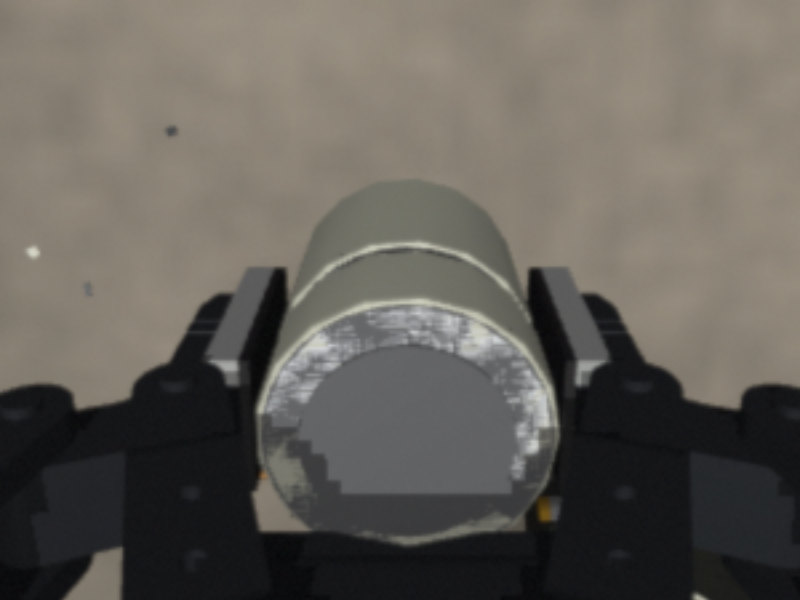

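```bash
python3 -c "
from h import *
d=load('w1'); print(onz(d,283,308.6,.182)); print(proj(d,(.488,.3609,.182)))"
```

```text
[0.48717101 0.36253737 0.182     ]
(np.float64(285.09548778070615), np.float64(312.2524079140978))
```

>>> apply_moves(motion=[[-0.03, 0.01, 0, 0.002, -0.001, 0.001], [-0.07, 0.023, 0, 0.004, -0.002, 0.002], [-0.113, 0.037, 0, 0.006, -0.004, 0.003], [-0.156, 0.051, 0, 0.008, -0.005, 0.004], [-0.199, 0.065, 0, 0.008, -0.005, 0.004]])

```text
time_s: 3.1
tool_pos: [0.5501, 0.1587, 0.1543]
orientation: [-0.002, 0.707, 0.707, -0.006]
wrist_force: [0.8, -0.1, -1.0]
grip_width: 0.0457
```

>>> apply_moves(motion=[[-0.043, 0.014, 0, 0, 0, 0], [-0.086, 0.028, 0, 0, 0, 0], [-0.129, 0.043, 0, 0, 0, 0], [-0.165, 0.055, 0, 0, 0, 0], [-0.187, 0.063, 0, 0, 0, 0]])

```text
time_s: 3.6
tool_pos: [0.6135, -0.0294, 0.1545]
orientation: [-0.002, 0.708, 0.706, -0.006]
wrist_force: [-0.5, 0.2, -1.6]
grip_width: 0.0454
```

>>> apply_moves(motion=[[0, 0, 0, 0, 0, 0], [0, 0, 0, 0, 0, 0]])

```text
time_s: 3.8
tool_pos: [0.6129, -0.0266, 0.1549]
orientation: [-0.003, 0.707, 0.707, -0.005]
wrist_force: [0.1, 0.2, -0.8]
grip_width: 0.0454
```

```bash
python3 -c "
from h import *
go(.6174,-.0243,.043)"
```

```text
t 3.8 tcp [ 0.6129 -0.0266  0.1549] yaw -0.0011 tilt [-0.0112 -0.0039] w 0.0454 F [ 0.1  0.2 -0.8] q [-0.14  0.5   0.03  1.11 -0.01  1.43]
shift [0.0027 0.0057 0.1118] turn [-0.0112  0.0039 -0.0011]
```

>>> apply_moves(motion=[[0.002, 0.004, 0.02, -0.009, 0.004, 0], [0.002, 0.004, 0.04, -0.009, 0.004, 0], [0.002, 0.004, 0.06, -0.009, 0.004, 0], [0.002, 0.004, 0.07, -0.009, 0.004, 0], [0.002, 0.004, 0.07, -0.009, 0.004, 0]])

```text
time_s: 4.3
tool_pos: [0.6153, -0.0234, 0.0845]
orientation: [-0.001, 0.707, 0.708, -0.001]
wrist_force: [-0.2, 0.1, -1.8]
grip_width: 0.0451
```

>>> apply_moves(motion=[[0, 0, 0, 0, 0, 0], [0, 0, 0, 0, 0, 0], [0, 0, 0, 0, 0, 0]])

```text
time_s: 4.6
tool_pos: [0.6185, -0.0248, 0.0879]
orientation: [0.002, 0.707, 0.707, 0.001]
wrist_force: [1.0, -0.2, -0.7]
grip_width: 0.0454
```

```bash
python3 -c "
from h import *
go(.6174,-.0243,.043)"
```

```text
t 4.6 tcp [ 0.6185 -0.0248  0.0879] yaw 0.0001 tilt [ 0.0033 -0.0012] w 0.0454 F [ 1.  -0.2 -0.7] q [-0.14  0.55 -0.08  0.94 -0.    1.43]
shift [ 0.0006 -0.0012  0.0449] turn [0.0033 0.0012 0.0001]
```

>>> apply_moves(motion=[[0, -0.001, 0.012, 0, 0, 0], [0, -0.001, 0.024, 0, 0, 0], [0, -0.001, 0.034, 0, 0, 0], [0, -0.001, 0.038, 0, 0, 0], [0, -0.001, 0.038, 0, 0, 0]])

```text
time_s: 5.1
tool_pos: [0.6155, -0.0247, 0.0472]
orientation: [-0.0, 0.707, 0.707, -0.001]
wrist_force: [-0.7, -0.5, -1.0]
grip_width: 0.0454
```

>>> apply_moves(motion=[[0, 0, 0, 0, 0, 0], [0, 0, 0, 0, 0, 0], [0, 0, 0, 0, 0, 0], [0, 0, 0, 0, 0, 0], [0, 0, 0, 0, 0, 0]])

```text
time_s: 5.6
tool_pos: [0.6168, -0.0248, 0.049]
orientation: [0.001, 0.707, 0.707, 0.0]
wrist_force: [-1.2, -0.2, -0.6]
grip_width: 0.0449
```

>>> apply_moves(motion=[[0, 0, 0, 0, 0, 0], [0, 0, 0, 0, 0, 0], [0, 0, 0, 0, 0, 0]])

```text
time_s: 5.9
tool_pos: [0.6165, -0.0248, 0.0487]
orientation: [0.001, 0.707, 0.707, 0.0]
wrist_force: [0.6, -0.3, -0.7]
grip_width: 0.0453
```

```bash
python3 -c "
from h import *
go(.6174,-.0243,.043)
shot('side','s1');g=load('s1')['pixels'];cv2.imwrite('pics/s1c.png',cv2.resize(g[130:290,160:380],(800,582))[:,:,::-1])"
```

```text
t 5.9 tcp [ 0.6165 -0.0248  0.0487] yaw 0.0 tilt [ 0.001  -0.0009] w 0.0453 F [ 0.6 -0.3 -0.7] q [-0.14  0.59 -0.13  0.86 -0.    1.43]
shift [0.0005 0.0009 0.0057] turn [0.001  0.0009 0.    ]
```

View pics/s1c.png

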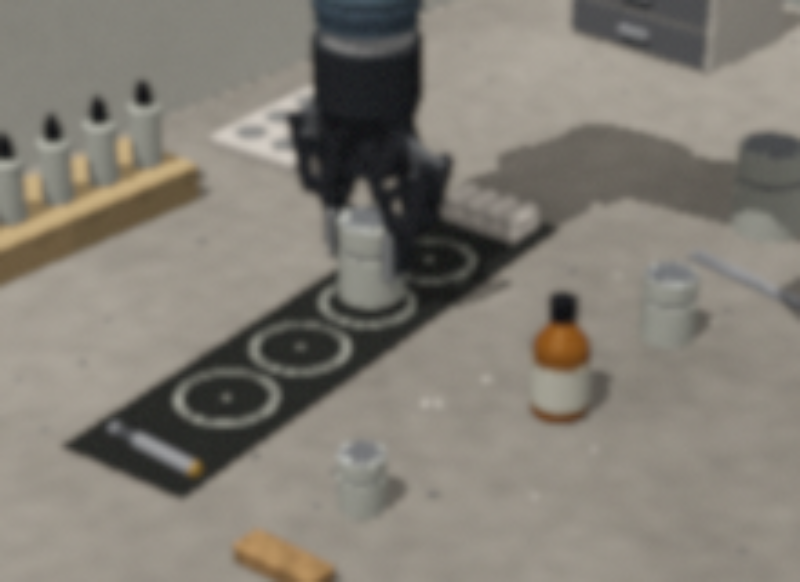

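The side view shows the large pot upright in the jaws just above ring c, at about (368,300) in the crop. I'll lower it gently.

>>> apply_moves(motion=[[0, 0.001, 0.003, 0, 0, 0], [0, 0.001, 0.006, 0, 0, 0], [0, 0.001, 0.006, 0, 0, 0], [0, 0.001, 0.006, 0, 0, 0], [0, 0.001, 0.006, 0, 0, 0]])

```text
time_s: 6.45
tool_pos: [0.6174, -0.0248, 0.0426]
orientation: [0.001, 0.707, 0.707, -0.0]
wrist_force: [-0.9, 0.6, -0.8]
grip_width: 0.0453
```

>>> apply_moves(motion=[[0, 0, 0.002, 0, 0, 0], [0, 0, 0.002, 0, 0, 0], [0, 0, 0.002, 0, 0, 0], [0, 0, 0.002, 0, 0, 0]])

```text
time_s: 6.85
tool_pos: [0.6177, -0.0249, 0.042]
orientation: [0.001, 0.707, 0.707, 0.0]
wrist_force: [-2.4, -0.2, 7.9]
grip_width: 0.0454
```

```bash
python3 -c "
from h import *
go(.6174,-.0243,.043)"
```

```text
t 6.85 tcp [ 0.6177 -0.0249  0.042 ] yaw -0.0 tilt [ 0.0018 -0.0012] w 0.0454 F [-2.4 -0.2  7.9] q [-0.14  0.59 -0.13  0.84 -0.    1.43]
shift [ 0.0006 -0.0003 -0.001 ] turn [ 0.0018  0.0012 -0.    ]
```

Contact at 7.9 N, so I release, lift and check.

>>> apply_moves(motion=[[0, 0, 0, 0, 0, 0], [0, 0, 0, 0, 0, 0], [0, 0, 0, 0, 0, 0], [0, 0, 0, 0, 0, 0], [0, 0, 0, 0, 0, 0]], hand=0)

```text
time_s: 7.35
tool_pos: [0.6175, -0.0248, 0.0405]
orientation: [0.001, 0.707, 0.707, -0.0]
wrist_force: [-0.1, -0.2, 0.6]
grip_width: 0.0852
```

>>> apply_moves(motion=[[0, 0, -0.02, 0, 0, 0], [0, 0, -0.06, 0, 0, 0], [0, 0, -0.1, 0, 0, 0], [0, 0, -0.13, 0, 0, 0], [0, 0, -0.15, 0, 0, 0]])

```text
time_s: 7.85
tool_pos: [0.6186, -0.0248, 0.1937]
orientation: [0.002, 0.707, 0.707, 0.001]
wrist_force: [-0.2, -0.1, -0.7]
grip_width: 0.0852
```

>>> apply_moves(motion=[[0.03, -0.015, 0, 0, 0, 0], [0.03, -0.015, 0, 0, 0, 0], [0.03, -0.015, 0, 0, 0, 0], [0.03, -0.015, 0, 0, 0, 0], [0.03, -0.015, 0, 0, 0, 0]])

```text
time_s: 8.35
tool_pos: [0.6025, 0.0047, 0.1901]
orientation: [0.001, 0.707, 0.707, -0.0]
wrist_force: [0.7, 0.7, 0.7]
grip_width: 0.0855
```

```bash
python3 -c "
from h import *
go(.4781,-.3207,.19)
d=shot('wrist','w2')"
```

```text
t 8.35 tcp [0.6025 0.0047 0.1901] yaw -0.0007 tilt [ 0.0004 -0.0011] w 0.0855 F [0.7 0.7 0.7] q [-0.1   0.45  0.04  1.16 -0.    1.47]
shift [-0.3255 -0.1241  0.0004] turn [ 0.0004  0.0011 -0.0007]
```

View pics/w2.png

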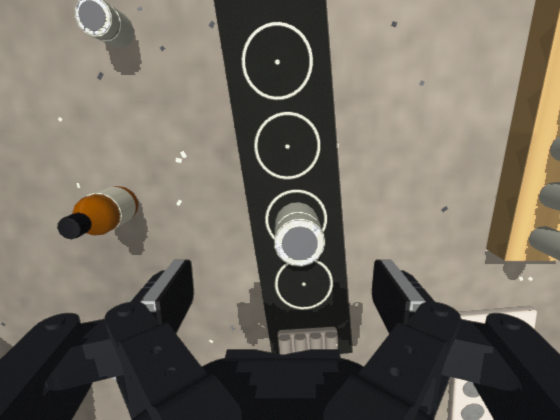

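Wrist view: the large pot stands on ring c with its top centre at about (299.5,242.5). The ring dots are at (277,62), (287,146) and (304,284). I'll compare positions.

```bash
python3 -c "
from h import *
d=load('w2')
a,b,e=[onz(d,u,v,.003)[:2] for u,v in[(277,62),(287,146),(304,284)]]; print('a b d',a,b,e, np.linalg.norm(b-a),np.linalg.norm(e-b))
print('c from b,d',(b+e)/2,'pot',onz(d,299.5,242,.063))
print('small',onz(d,97.5,18,.04))
t=shot('top','t1'); print('pot exp px',proj(t,(.6174,-.0243,.063)))
u,v=[int(x) for x in proj(t,(.6174,-.0243,.063))]
cv2.imwrite('pics/t1c.png',cv2.resize(t['pixels'][v-25:v+25,u-25:u+25],(600,600),interpolation=cv2.INTER_CUBIC)[:,:,::-1]); print(u,v)
"
```

```text
a b d [0.59676527 0.13155547] [0.60640537 0.05438367] [ 0.62649218 -0.10115814] 0.07777157356805553 0.15683345906557725
c from b,d [ 0.61644878 -0.02338723] pot [ 0.61686339 -0.02518338  0.063     ]
small [0.4546085  0.15695746 0.04      ]
pot exp px (np.float64(298.4127799457294), np.float64(177.38080433252563))
298 177
```

View pics/t1c.png

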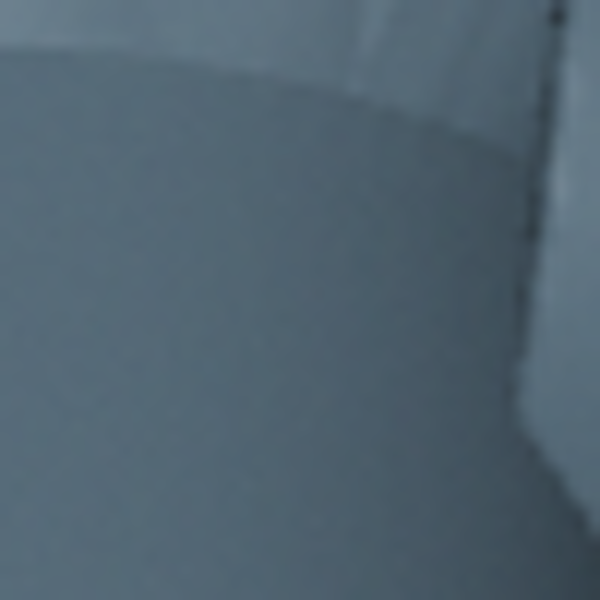

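The wrist view puts the large pot within about 2 mm of ring c; the top view is blocked by the arm. Now the largest pot.

>>> apply_moves(motion=[[-0.03, -0.011, 0, 0, 0, 0], [-0.07, -0.026, 0, 0, 0, 0], [-0.11, -0.041, 0, 0, 0, 0], [-0.15, -0.057, 0, 0, 0, 0], [-0.19, -0.072, 0, 0, 0, 0]])

```text
time_s: 8.95
tool_pos: [0.5296, -0.1864, 0.1907]
orientation: [0.001, 0.707, 0.707, 0.0]
wrist_force: [2.0, -0.4, -0.1]
grip_width: 0.0855
```

>>> apply_moves(motion=[[-0.04, -0.015, 0, 0, 0, 0], [-0.08, -0.03, 0, 0, 0, 0], [-0.115, -0.044, 0, 0, 0, 0], [-0.13, -0.05, 0, 0, 0, 0], [-0.136, -0.052, 0, 0, 0, 0]])

```text
time_s: 9.45
tool_pos: [0.4777, -0.3223, 0.1906]
orientation: [0.001, 0.708, 0.706, 0.0]
wrist_force: [-0.8, 0.2, 0.4]
grip_width: 0.0852
```

>>> apply_moves(motion=[[0, 0, 0, 0, 0, 0], [0, 0, 0, 0, 0, 0], [0, 0, 0, 0, 0, 0], [0, 0, 0, 0, 0, 0]])

```text
time_s: 9.85
tool_pos: [0.479, -0.3195, 0.1909]
orientation: [0.001, 0.706, 0.708, 0.0]
wrist_force: [1.0, -0.2, -0.7]
grip_width: 0.0851
```

```bash
cat >> h.py <<'E'
def top_disc(d,guess,h,dia):
    # grey disc: smooth mid-grey blob near the projected guess; report hough circles
    u,v=proj(d,guess); T=d['cam_to_world']; r=d['fx']*dia/2/np.linalg.norm(np.array(guess)-np.array(T)[:3,3])
    x0,y0=int(u)-45,int(v)-45; x0,y0=max(x0,0),max(y0,0)
    g=cv2.cvtColor(d['pixels'],cv2.COLOR_RGB2GRAY)[y0:y0+90,x0:x0+90]
    g=cv2.resize(g,None,fx=4,fy=4,interpolation=cv2.INTER_CUBIC)
    c=cv2.HoughCircles(g,cv2.HOUGH_GRADIENT,1,20,param1=120,param2=20,minRadius=int(3.4*r),maxRadius=int(4.4*r))
    if c is None: print('none'); return
    for x,y,q in c[0][:3]:
        p=x0+(x+.5)/4-.5,y0+(y+.5)/4-.5; print('px',np.round(p,1),'r',q/4,'exp',r.round(1),onz(d,*p,h).round(4))
E
python3 -c "
from h import *
go(.479,-.320,.039)
d=shot('wrist','w3'); top_disc(d,(.479,-.32,.07),.07,.054)"
```

```text
t 9.85 tcp [ 0.479  -0.3195  0.1909] yaw 0.0019 tilt [ 0.0011 -0.0007] w 0.0851 F [ 1.  -0.2 -0.7] q [-0.7   0.4  -0.04  1.13  0.    0.87]
shift [-4.000e-04 -1.000e-04  1.519e-01] turn [0.0011 0.0008 0.0019]
px [283.  210.2] r 28.85 exp 32.0 [ 0.4787 -0.3182  0.07  ]
```

View pics/w3.png

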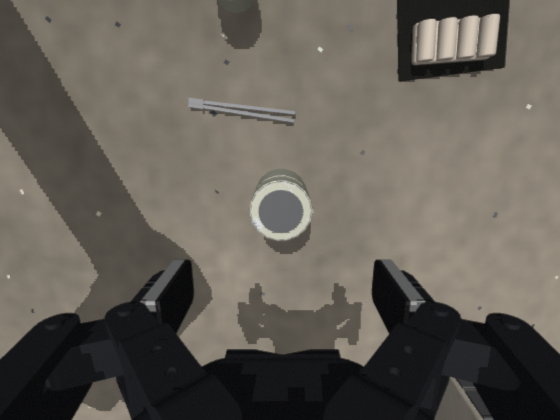

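The largest pot is at (281,210), about (0.477, −0.318). Descend with a soft stop, and grip.

>>> apply_moves(motion=[[0.001, -0.001, 0.03, 0, 0, 0], [0.001, -0.001, 0.07, 0, 0, 0], [0.001, -0.001, 0.11, 0, 0, 0], [0.001, -0.001, 0.135, 0, 0, 0], [0.001, -0.001, 0.146, 0, 0, 0]])

```text
time_s: 10.4
tool_pos: [0.476, -0.3179, 0.042]
orientation: [-0.002, 0.707, 0.707, -0.0]
wrist_force: [-0.1, 0.1, 0.1]
grip_width: 0.0855
```

>>> apply_moves(motion=[[0, 0, 0.004, 0, 0, 0], [0, 0, 0.004, 0, 0, 0], [0, 0, 0.004, 0, 0, 0], [0, 0, 0.004, 0, 0, 0]])

```text
time_s: 10.8
tool_pos: [0.4787, -0.3207, 0.0424]
orientation: [0.002, 0.707, 0.707, 0.0]
wrist_force: [-0.3, -0.4, 0.9]
grip_width: 0.0854
```

>>> apply_moves(motion=[[0, 0, 0, 0, 0, 0], [0, 0, 0, 0, 0, 0], [0, 0, 0, 0, 0, 0], [0, 0, 0, 0, 0, 0], [0, 0, 0, 0, 0, 0]], hand=1, newtons=30)

```text
time_s: 11.3
tool_pos: [0.478, -0.3202, 0.0415]
orientation: [0.001, 0.707, 0.707, 0.0]
wrist_force: [-0.4, 0.7, 5.1]
grip_width: 0.0533
```

```bash
python3 -c "
from h import *
where()"
```

```text
t 11.3 tcp [ 0.478  -0.3202  0.0415] yaw -0.0 tilt [ 0.002  -0.0018] w 0.0533 F [-0.4  0.7  5.1] q [-0.7   0.52 -0.26  0.78 -0.    0.87]
```

>>> apply_moves(motion=[[0, 0, -0.02, 0, 0, 0], [0, 0, -0.05, 0, 0, 0], [0, 0, -0.085, 0, 0, 0], [0, 0, -0.105, 0, 0, 0], [0, 0, -0.11, 0, 0, 0]])

```text
time_s: 11.8
tool_pos: [0.4787, -0.3207, 0.1532]
orientation: [0.003, 0.707, 0.707, 0.0]
wrist_force: [0.1, -0.6, -1.2]
grip_width: 0.0536
```

>>> apply_moves(motion=[[0.02, 0.014, 0, 0, 0, 0], [0.05, 0.034, 0, 0, 0, 0], [0.085, 0.058, 0, 0, 0, 0], [0.12, 0.082, 0, 0, 0, 0], [0.155, 0.106, 0, 0, 0, 0]])

```text
time_s: 12.3
tool_pos: [0.5832, -0.163, 0.1489]
orientation: [-0.001, 0.707, 0.707, -0.001]
wrist_force: [1.2, -1.3, -0.9]
grip_width: 0.0532
```

>>> apply_moves(motion=[[0.03, 0.02, 0, 0, 0, 0], [0.05, 0.035, 0, 0, 0, 0], [0.06, 0.042, 0, 0, 0, 0], [0.063, 0.043, 0, 0, 0, 0], [0.063, 0.043, 0, 0, 0, 0]])

```text
time_s: 12.8
tool_pos: [0.6256, -0.102, 0.1499]
orientation: [0.0, 0.707, 0.707, -0.001]
wrist_force: [-0.5, -0.4, -0.8]
grip_width: 0.0529
```

>>> apply_moves(motion=[[0, 0, 0.03, 0, 0, 0], [0, 0, 0.06, 0, 0, 0], [0, 0, 0.085, 0, 0, 0], [0, 0, 0.09, 0, 0, 0], [0, 0, 0.09, 0, 0, 0]])

```text
time_s: 13.3
tool_pos: [0.625, -0.1027, 0.06]
orientation: [-0.0, 0.708, 0.707, -0.001]
wrist_force: [-0.4, 0.5, 0.3]
grip_width: 0.0536
```

>>> apply_moves(motion=[[0, 0, 0, 0, 0, 0], [0, 0, 0, 0, 0, 0], [0, 0, 0, 0, 0, 0], [0, 0, 0, 0, 0, 0], [0, 0, 0, 0, 0, 0]])

```text
time_s: 13.8
tool_pos: [0.6269, -0.1018, 0.0613]
orientation: [0.001, 0.707, 0.707, 0.0]
wrist_force: [0.7, 0.8, -0.3]
grip_width: 0.0532
```

```bash
python3 -c "
from h import *
go(.6272,-.102,.0445)"
```

```text
t 13.8 tcp [ 0.6269 -0.1018  0.0613] yaw 0.0001 tilt [ 0.0018 -0.0011] w 0.0532 F [ 0.7  0.8 -0.3] q [-0.26  0.61 -0.05  0.91 -0.    1.31]
shift [-0.0002  0.0003  0.0168] turn [0.0018 0.0011 0.0001]
```

>>> apply_moves(motion=[[0, 0, 0.006, 0, 0, 0], [0, 0, 0.012, 0, 0, 0], [0, 0, 0.015, 0, 0, 0], [0, 0, 0.015, 0, 0, 0], [0, 0, 0.015, 0, 0, 0]])

```text
time_s: 14.3
tool_pos: [0.6264, -0.1018, 0.0454]
orientation: [0.0, 0.707, 0.707, -0.0]
wrist_force: [1.0, 0.5, -0.0]
grip_width: 0.0534
```

>>> apply_moves(motion=[[0, 0, 0.001, 0, 0, 0], [0, 0, 0.002, 0, 0, 0], [0, 0, 0.002, 0, 0, 0], [0, 0, 0.002, 0, 0, 0]])

```text
time_s: 14.7
tool_pos: [0.6267, -0.1018, 0.0446]
orientation: [0.001, 0.707, 0.707, 0.0]
wrist_force: [-2.4, 0.5, 5.0]
grip_width: 0.0533
```

>>> apply_moves(motion=[[0, 0, 0, 0, 0, 0], [0, 0, 0, 0, 0, 0], [0, 0, 0, 0, 0, 0], [0, 0, 0, 0, 0, 0], [0, 0, 0, 0, 0, 0]], hand=0)

```text
time_s: 15.2
tool_pos: [0.6266, -0.1018, 0.0436]
orientation: [0.001, 0.707, 0.707, 0.0]
wrist_force: [0.3, 0.3, 1.0]
grip_width: 0.0852
```

>>> apply_moves(motion=[[0, 0, -0.02, 0, 0, 0], [0, 0, -0.06, 0, 0, 0], [0, 0, -0.1, 0, 0, 0], [0, 0, -0.13, 0, 0, 0], [0, 0, -0.145, 0, 0, 0]])

```text
time_s: 15.7
tool_pos: [0.628, -0.1021, 0.1926]
orientation: [0.003, 0.707, 0.707, 0.001]
wrist_force: [0.7, -0.1, -0.5]
grip_width: 0.0856
```

>>> apply_moves(motion=[[-0.005, -0.03, 0, 0, 0, 0], [-0.012, -0.075, 0, 0, 0, 0], [-0.02, -0.12, 0, 0, 0, 0], [-0.027, -0.165, 0, 0, 0, 0], [-0.032, -0.19, 0, 0, 0, 0]])

```text
time_s: 16.2
tool_pos: [0.4329, -0.1332, 0.1883]
orientation: [-0.0, 0.707, 0.707, -0.001]
wrist_force: [0.8, -0.6, 0.2]
grip_width: 0.0856
```

>>> apply_moves(motion=[[0, 0, 0, 0, 0, 0], [0, 0, 0, 0, 0, 0], [0, 0, 0, 0, 0, 0], [0, 0, 0, 0, 0, 0], [0, 0, 0, 0, 0, 0]])

```text
time_s: 16.7
tool_pos: [0.4373, -0.1336, 0.1885]
orientation: [0.001, 0.707, 0.707, 0.0]
wrist_force: [0.6, 0.3, -0.1]
grip_width: 0.0855
```

```bash
python3 -c "
from h import *
go(.437,-.133,.035)
d=shot('wrist','w4'); top_disc(d,(.437,-.133,.05),.05,.038)"
```

```text
t 16.7 tcp [ 0.4373 -0.1336  0.1885] yaw 0.0008 tilt [ 0.0013 -0.001 ] w 0.0855 F [ 0.6  0.3 -0.1] q [-0.44  0.17 -0.36  1.04 -0.    1.13]
shift [ 0.0008 -0.0005  0.1535] turn [0.0013 0.001  0.0008]
px [282.8 203.5] r 18.8 exp 21.2 [ 0.4369 -0.1311  0.05  ]
px [277.5 206. ] r 18.7 exp 21.2 [ 0.4322 -0.1335  0.05  ]
```

View pics/w4.png

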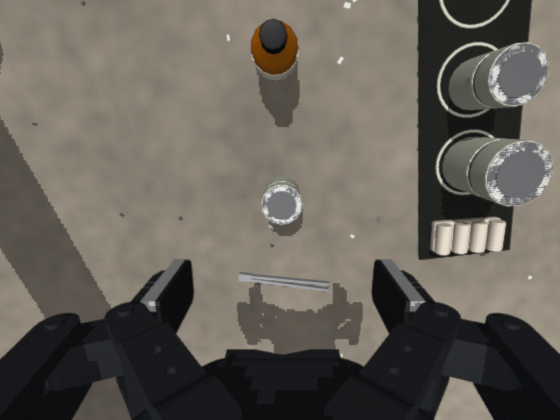

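The medium pot is at (281,203), about (0.436, −0.132). The largest and large pots stand on d and c at (518,172) and (519,75).

>>> apply_moves(motion=[[0.001, -0.001, 0.03, 0, 0, 0], [0.001, -0.001, 0.07, 0, 0, 0], [0.001, -0.001, 0.11, 0, 0, 0], [0.001, -0.001, 0.138, 0, 0, 0], [0.001, -0.001, 0.15, 0, 0, 0]])

```text
time_s: 17.25
tool_pos: [0.4337, -0.1317, 0.0357]
orientation: [-0.002, 0.707, 0.707, -0.001]
wrist_force: [-0.8, 0.3, 1.6]
grip_width: 0.0854
```

>>> apply_moves(motion=[[0, 0, 0.005, 0, 0, 0], [0, 0, 0.005, 0, 0, 0], [0, 0, 0.005, 0, 0, 0], [0, 0, 0.005, 0, 0, 0]])

```text
time_s: 17.65
tool_pos: [0.4367, -0.1333, 0.0346]
orientation: [0.002, 0.707, 0.707, 0.0]
wrist_force: [-0.4, 0.2, -0.2]
grip_width: 0.0855
```

>>> apply_moves(motion=[[0, 0, 0, 0, 0, 0], [0, 0, 0, 0, 0, 0], [0, 0, 0, 0, 0, 0], [0, 0, 0, 0, 0, 0], [0, 0, 0, 0, 0, 0]], hand=1)

```text
time_s: 18.15
tool_pos: [0.4358, -0.1329, 0.034]
orientation: [0.001, 0.707, 0.707, 0.0]
wrist_force: [-1.1, 0.7, 5.4]
grip_width: 0.0371
```

>>> apply_moves(motion=[[0, 0, 0, 0, 0, 0], [0, 0, 0, 0, 0, 0]])

```text
time_s: 18.35
tool_pos: [0.4358, -0.1329, 0.034]
orientation: [0.001, 0.707, 0.707, 0.0]
wrist_force: [-1.5, 0.3, 5.5]
grip_width: 0.0372
```

>>> apply_moves(motion=[[0, 0, -0.02, 0, 0, 0], [0, 0, -0.05, 0, 0, 0], [0, 0, -0.085, 0, 0, 0], [0, 0, -0.11, 0, 0, 0], [0, 0, -0.115, 0, 0, 0]])

```text
time_s: 18.85
tool_pos: [0.4374, -0.1336, 0.1513]
orientation: [0.003, 0.707, 0.707, 0.001]
wrist_force: [0.1, -0.5, -0.5]
grip_width: 0.0369
```

>>> apply_moves(motion=[[0.014, 0.013, 0, 0, 0, 0], [0.038, 0.035, 0, 0, 0, 0], [0.065, 0.06, 0, 0, 0, 0], [0.092, 0.085, 0, 0, 0, 0], [0.119, 0.109, 0, 0, 0, 0]])

```text
time_s: 19.35
tool_pos: [0.5446, -0.0125, 0.1469]
orientation: [-0.0, 0.707, 0.707, -0.001]
wrist_force: [0.7, -0.2, -0.3]
grip_width: 0.0372
```

>>> apply_moves(motion=[[0.025, 0.023, 0, 0, 0, 0], [0.047, 0.043, 0, 0, 0, 0], [0.06, 0.056, 0, 0, 0, 0], [0.066, 0.061, 0, 0, 0, 0], [0.067, 0.062, 0, 0, 0, 0]])

```text
time_s: 19.85
tool_pos: [0.606, 0.0537, 0.1471]
orientation: [-0.0, 0.707, 0.707, -0.001]
wrist_force: [0.3, -0.5, -0.2]
grip_width: 0.0374
```

>>> apply_moves(motion=[[0, 0, 0.03, 0, 0, 0], [0, 0, 0.06, 0, 0, 0], [0, 0, 0.085, 0, 0, 0], [0, 0, 0.095, 0, 0, 0], [0, 0, 0.095, 0, 0, 0]])

```text
time_s: 20.35
tool_pos: [0.6043, 0.0525, 0.0518]
orientation: [-0.001, 0.707, 0.707, -0.002]
wrist_force: [-0.3, -0.0, -0.3]
grip_width: 0.0375
```

>>> apply_moves(motion=[[0, 0, 0, 0, 0, 0], [0, 0, 0, 0, 0, 0], [0, 0, 0, 0, 0, 0], [0, 0, 0, 0, 0, 0], [0, 0, 0, 0, 0, 0]])

```text
time_s: 20.85
tool_pos: [0.607, 0.0532, 0.0542]
orientation: [0.001, 0.707, 0.707, 0.0]
wrist_force: [0.5, 0.7, -1.5]
grip_width: 0.0372
```

```bash
python3 -c "
from h import *
go(.6072,.053,.037)"
```

```text
t 20.85 tcp [0.607  0.0532 0.0542] yaw 0.0001 tilt [ 0.002 -0.001] w 0.0372 F [ 0.5  0.7 -1.5] q [-0.02  0.57 -0.15  0.86 -0.    1.55]
shift [-0.0002  0.0002  0.0172] turn [0.002  0.001  0.0001]
```

>>> apply_moves(motion=[[0, 0, 0.006, 0, 0, 0], [0, 0, 0.012, 0, 0, 0], [0, 0, 0.015, 0, 0, 0], [0, 0, 0.015, 0, 0, 0], [0, 0, 0.015, 0, 0, 0]])

```text
time_s: 21.35
tool_pos: [0.6064, 0.0532, 0.0383]
orientation: [0.0, 0.707, 0.707, -0.0]
wrist_force: [0.1, 0.6, -0.6]
grip_width: 0.0373
```

>>> apply_moves(motion=[[0, 0, 0.001, 0, 0, 0], [0, 0, 0.002, 0, 0, 0], [0, 0, 0.003, 0, 0, 0], [0, 0, 0.003, 0, 0, 0]])

```text
time_s: 21.75
tool_pos: [0.6068, 0.0532, 0.037]
orientation: [0.001, 0.707, 0.707, 0.0]
wrist_force: [-2.3, 0.2, 8.2]
grip_width: 0.037
```

>>> apply_moves(motion=[[0, 0, 0, 0, 0, 0], [0, 0, 0, 0, 0, 0], [0, 0, 0, 0, 0, 0], [0, 0, 0, 0, 0, 0], [0, 0, 0, 0, 0, 0]], hand=0)

```text
time_s: 22.25
tool_pos: [0.6065, 0.0532, 0.0354]
orientation: [0.001, 0.707, 0.707, -0.0]
wrist_force: [0.3, 0.7, 0.4]
grip_width: 0.0854
```

>>> apply_moves(motion=[[0, 0, -0.02, 0, 0, 0], [0, 0, -0.06, 0, 0, 0], [0, 0, -0.1, 0, 0, 0], [0, 0, -0.135, 0, 0, 0], [0, 0, -0.15, 0, 0, 0]])

```text
time_s: 22.75
tool_pos: [0.6084, 0.0533, 0.1898]
orientation: [0.003, 0.707, 0.707, 0.002]
wrist_force: [-0.7, -0.2, -0.7]
grip_width: 0.0854
```

>>> apply_moves(motion=[[0.018, -0.026, 0, 0, 0, 0], [0.043, -0.064, 0, 0, 0, 0], [0.068, -0.1, 0, 0, 0, 0], [0.092, -0.136, 0, 0, 0, 0], [0.104, -0.154, 0, 0, 0, 0]])

```text
time_s: 23.25
tool_pos: [0.449, 0.1585, 0.1851]
orientation: [-0.0, 0.706, 0.708, -0.001]
wrist_force: [0.6, -0.9, -0.3]
grip_width: 0.0853
```

>>> apply_moves(motion=[[0, 0, 0, 0, 0, 0], [0, 0, 0, 0, 0, 0], [0, 0, 0, 0, 0, 0], [0, 0, 0, 0, 0, 0], [0, 0, 0, 0, 0, 0]])

```text
time_s: 23.75
tool_pos: [0.4533, 0.1568, 0.1852]
orientation: [0.001, 0.708, 0.707, 0.0]
wrist_force: [-0.0, -0.1, 0.5]
grip_width: 0.0856
```

```bash
python3 -c "
from h import *
go(.453,.157,.03)
d=shot('wrist','w5'); top_disc(d,(.453,.157,.04),.04,.03)"
```

```text
t 23.75 tcp [0.4533 0.1568 0.1852] yaw -0.0013 tilt [ 0.0012 -0.001 ] w 0.0856 F [-0.  -0.1  0.5] q [ 0.2   0.22 -0.31  1.04 -0.    1.77]
shift [ 0.0003 -0.0005  0.1552] turn [ 0.0012  0.001  -0.0013]
px [279.5 201.5] r 15.65 exp 16.3 [0.4499 0.1595 0.04  ]
```

View pics/w5.png

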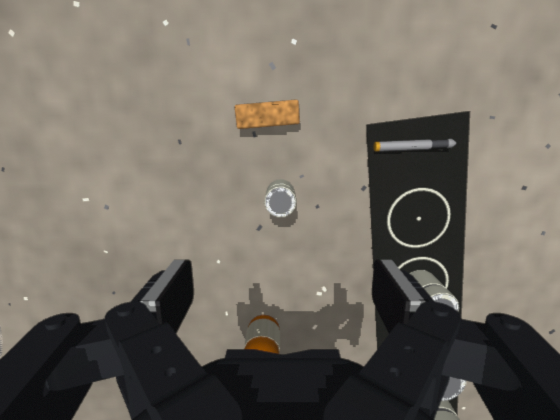

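The small pot is at (280,201), about (0.451, 0.1585). Ring a is clear at (419,218).

>>> apply_moves(motion=[[0.001, -0.002, 0.03, 0, 0, 0], [0.001, -0.002, 0.07, 0, 0, 0], [0.001, -0.002, 0.11, 0, 0, 0], [0.001, -0.002, 0.138, 0, 0, 0], [0.001, -0.002, 0.15, 0, 0, 0]])

```text
time_s: 24.3
tool_pos: [0.4485, 0.1574, 0.0324]
orientation: [-0.001, 0.707, 0.707, -0.002]
wrist_force: [-0.0, -0.7, -1.0]
grip_width: 0.0856
```

>>> apply_moves(motion=[[0.001, 0, 0.003, 0, 0, 0], [0.001, 0, 0.007, 0, 0, 0], [0.001, 0, 0.007, 0, 0, 0], [0.001, 0, 0.007, 0, 0, 0]])

```text
time_s: 24.7
tool_pos: [0.4516, 0.1593, 0.0292]
orientation: [0.001, 0.707, 0.707, 0.001]
wrist_force: [1.0, -0.4, -0.5]
grip_width: 0.0853
```

>>> apply_moves(motion=[[0, 0, 0, 0, 0, 0], [0, 0, 0, 0, 0, 0], [0, 0, 0, 0, 0, 0], [0, 0, 0, 0, 0, 0], [0, 0, 0, 0, 0, 0]], hand=1)

```text
time_s: 25.2
tool_pos: [0.4507, 0.1592, 0.0287]
orientation: [0.001, 0.707, 0.707, 0.0]
wrist_force: [-1.5, 0.2, 4.0]
grip_width: 0.0291
```

>>> apply_moves(motion=[[0, 0, 0, 0, 0, 0], [0, 0, 0, 0, 0, 0]])

```text
time_s: 25.4
tool_pos: [0.4507, 0.1592, 0.0287]
orientation: [0.001, 0.707, 0.707, 0.0]
wrist_force: [-2.3, -0.7, 5.8]
grip_width: 0.0294
```

>>> apply_moves(motion=[[0, 0, -0.02, 0, 0, 0], [0, 0, -0.05, 0, 0, 0], [0, 0, -0.085, 0, 0, 0], [0, 0, -0.11, 0, 0, 0], [0, 0, -0.115, 0, 0, 0]])

```text
time_s: 25.9
tool_pos: [0.4526, 0.1598, 0.1461]
orientation: [0.002, 0.707, 0.707, 0.002]
wrist_force: [0.2, -0.1, -0.8]
grip_width: 0.0297
```

>>> apply_moves(motion=[[-0.004, 0.02, 0, 0, 0, 0], [-0.01, 0.055, 0, 0, 0, 0], [-0.018, 0.095, 0, 0, 0, 0], [-0.025, 0.13, 0, 0, 0, 0], [-0.028, 0.147, 0, 0, 0, 0]])

```text
time_s: 26.4
tool_pos: [0.5998, 0.1303, 0.1417]
orientation: [0.001, 0.708, 0.707, -0.0]
wrist_force: [-0.4, 1.0, -0.0]
grip_width: 0.029
```

>>> apply_moves(motion=[[0, 0, 0.03, 0, 0, 0], [0, 0, 0.06, 0, 0, 0], [0, 0, 0.085, 0, 0, 0], [0, 0, 0.095, 0, 0, 0], [0, 0, 0.095, 0, 0, 0]])

```text
time_s: 26.9
tool_pos: [0.5953, 0.1309, 0.0458]
orientation: [-0.001, 0.707, 0.707, -0.002]
wrist_force: [-0.0, -0.3, -0.1]
grip_width: 0.0292
```

>>> apply_moves(motion=[[0, 0, 0, 0, 0, 0], [0, 0, 0, 0, 0, 0], [0, 0, 0, 0, 0, 0], [0, 0, 0, 0, 0, 0], [0, 0, 0, 0, 0, 0]])

```text
time_s: 27.4
tool_pos: [0.598, 0.1312, 0.0492]
orientation: [0.001, 0.707, 0.707, 0.0]
wrist_force: [0.1, -0.8, -0.5]
grip_width: 0.0291
```

```bash
python3 -c "
from h import *
go(.5974,.1305,.0317)"
```

```text
t 27.4 tcp [0.598  0.1312 0.0492] yaw 0.0 tilt [ 0.0021 -0.0008] w 0.0291 F [ 0.1 -0.8 -0.5] q [ 0.11  0.58 -0.14  0.85 -0.    1.68]
shift [-0.0007 -0.0006  0.0175] turn [0.0021 0.0008 0.    ]
```

>>> apply_moves(motion=[[-0.0005, 0, 0.006, 0, 0, 0], [-0.0005, 0, 0.012, 0, 0, 0], [-0.0005, 0, 0.015, 0, 0, 0], [-0.0005, 0, 0.015, 0, 0, 0], [-0.0005, 0, 0.015, 0, 0, 0]])

```text
time_s: 27.9
tool_pos: [0.5974, 0.1307, 0.0332]
orientation: [0.001, 0.707, 0.707, -0.0]
wrist_force: [-0.9, 0.5, 0.1]
grip_width: 0.0288
```

>>> apply_moves(motion=[[0, 0, 0.001, 0, 0, 0], [0, 0, 0.002, 0, 0, 0], [0, 0, 0.003, 0, 0, 0], [0, 0, 0.003, 0, 0, 0]])

```text
time_s: 28.3
tool_pos: [0.5979, 0.1307, 0.0317]
orientation: [0.001, 0.707, 0.707, 0.0]
wrist_force: [-2.9, -0.2, 6.4]
grip_width: 0.0294
```

>>> apply_moves(motion=[[0, 0, 0, 0, 0, 0], [0, 0, 0, 0, 0, 0], [0, 0, 0, 0, 0, 0], [0, 0, 0, 0, 0, 0], [0, 0, 0, 0, 0, 0]], hand=0)

```text
time_s: 28.8
tool_pos: [0.5975, 0.1306, 0.0304]
orientation: [0.001, 0.707, 0.707, -0.0]
wrist_force: [1.1, 0.8, -0.0]
grip_width: 0.0854
```

>>> apply_moves(motion=[[0, 0, -0.02, 0, 0, 0], [0, 0, -0.06, 0, 0, 0], [0, 0, -0.1, 0, 0, 0], [0, 0, -0.135, 0, 0, 0], [0, 0, -0.15, 0, 0, 0]])

```text
time_s: 29.3
tool_pos: [0.5994, 0.1311, 0.1848]
orientation: [0.003, 0.707, 0.707, 0.002]
wrist_force: [0.6, -0.3, 0.6]
grip_width: 0.0856
```

>>> apply_moves(motion=[[0.02, -0.015, -0.01, 0, 0, 0], [0.055, -0.037, -0.02, 0, 0, 0], [0.09, -0.06, -0.03, 0, 0, 0], [0.125, -0.083, -0.04, 0, 0, 0], [0.16, -0.106, -0.05, 0, 0, 0]])

```text
time_s: 29.8
tool_pos: [0.4904, 0.292, 0.2307]
orientation: [0.001, 0.707, 0.707, 0.0]
wrist_force: [0.5, 0.1, -0.1]
grip_width: 0.0853
```

>>> apply_moves(motion=[[0.035, -0.023, 0, 0, 0, 0], [0.07, -0.046, 0, 0, 0, 0], [0.105, -0.069, 0, 0, 0, 0], [0.14, -0.092, 0, 0, 0, 0], [0.16, -0.106, 0, 0, 0, 0]])

```text
time_s: 30.3
tool_pos: [0.3833, 0.4531, 0.2299]
orientation: [0.0, 0.706, 0.708, 0.0]
wrist_force: [-0.2, -0.5, 0.3]
grip_width: 0.0859
```

>>> apply_moves(motion=[[0.02, -0.02, 0, 0, 0, 0], [0.04, -0.04, 0, 0, 0, 0], [0.05, -0.05, 0, 0, 0, 0], [0.05, -0.05, 0, 0, 0, 0]])

```text
time_s: 30.7
tool_pos: [0.3342, 0.5017, 0.2298]
orientation: [0.001, 0.706, 0.708, -0.0]
wrist_force: [-1.0, -0.6, 0.1]
grip_width: 0.0854
```

```bash
python3 -c "
from h import *
where()
d=shot('top','t2'); 
for n,p,h,D in[('L d',(.6271,-.1017,.073),.073,.054),('l c',(.6174,-.0243,.063),.063,.046),('m b',(.6076,.0531,.053),.053,.038),('s a',(.5979,.1305,.043),.043,.03)]:
    print(n,'exp',np.round(proj(d,p),1),p[:2]); top_disc(d,p,h,D)
print('th',proj(d,(.434,-.0051,.085)))
cv2.imwrite('pics/t2c.png',cv2.resize(d['pixels'][140:275,190:390],(800,540),interpolation=cv2.INTER_CUBIC)[:,:,::-1])"
```

```text
t 30.7 tcp [0.3342 0.5017 0.2298] yaw 0.0026 tilt [ 0.0009 -0.0011] w 0.0854 F [-1.  -0.6  0.1] q [ 0.88  0.44  0.12  1.25 -0.    2.45]
L d exp [334.7 172.6] (0.6271, -0.1017)
px [331.  176.8] r 12.8 exp 12.4 [ 0.6181 -0.0938  0.073 ]
px [299. 182.] r 12.525 exp 12.4 [ 0.6062 -0.0253  0.073 ]
l c exp [298.4 177.4] (0.6174, -0.0243)
px [298.5 177. ] r 9.425 exp 10.6 [ 0.6182 -0.0245  0.063 ]
px [263.5 181. ] r 9.425 exp 10.6 [0.6089 0.0513 0.063 ]
px [267.8 183.8] r 10.525 exp 10.6 [0.6029 0.0421 0.063 ]
m b exp [262.9 182.1] (0.6076, 0.0531)
px [263.5 183.5] r 9.35 exp 8.6 [0.6045 0.0517 0.053 ]
s a exp [228.1 186.7] (0.5979, 0.1305)
px [229. 187.] r 6.825 exp 6.7 [0.5972 0.1285 0.043 ]
th (np.float64(288.9999535241478), np.float64(263.0049751077629))
```

View pics/t2c.png

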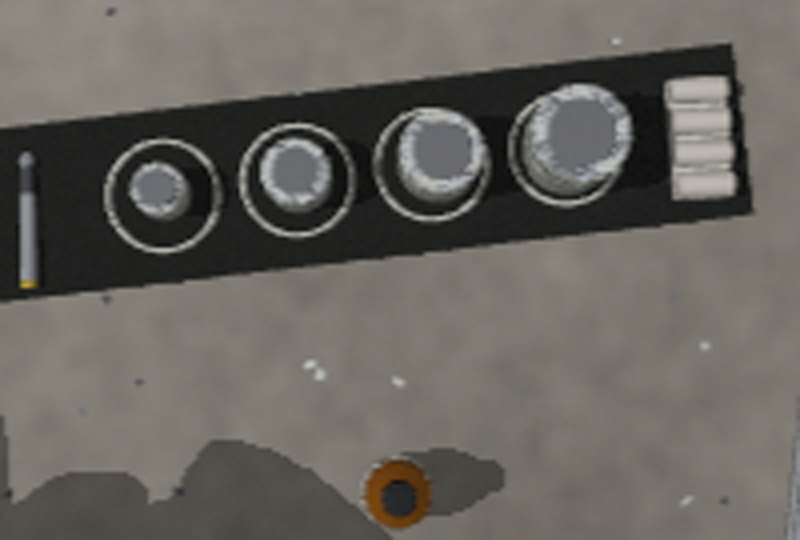

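All four stand in order and upright on the rings, at crop (158,187), (295,170), (443,150) and (580,132). The thinner and the rest have not moved. I'll measure centring with a colour mask on the grey discs.

```bash
python3 -c "
from h import *
d=load('t2'); im=cv2.resize(d['pixels'][140:230,190:390],None,fx=4,fy=4,interpolation=cv2.INTER_CUBIC).astype(int)
g=cv2.cvtColor(im.clip(0,255).astype(np.uint8),cv2.COLOR_RGB2GRAY)
print(im[132,581],im[170,295],im[187,157],g[150,425:490:5])
for n,p,h,x,y,r,R in[('L',(.6271,-.1017),.073,580,133,35,60),('l',(.6174,-.0243),.063,443,150,30,52),('m',(.6076,.0531),.053,295,169,25,44),('s',(.5979,.1305),.043,157,186,18,36)]:
    ref=np.median(g[y-8:y+8,x-8:x+8]); m=np.zeros(g.shape,np.uint8); cv2.circle(m,(x,y),R,255,-1)
    k=((abs(g-ref)<14)&(m>0)).astype(np.uint8); k=cv2.morphologyEx(k,cv2.MORPH_OPEN,np.ones((9,9)))
    q,l,st,c=cv2.connectedComponentsWithStats(k); i=1+np.argmax(st[1:,4]); e=c[i]; P=onz(d,190+(e[0]+.5)/4-.5,140+(e[1]+.5)/4-.5,h)
    print(n,'disc',e.round(1),st[i,2:5],P[:2].round(4),'err mm',((P[:2]-p)*1000).round(1))
"
```

```text
[106 106 110] [107 108 112] [109 110 114] [107 108 106 106 107 106 106 106 106 119 180 175 112]
L disc [580.9 133.6] [  65   72 3698] [ 0.6262 -0.102 ] err mm [-0.9 -0.3]
l disc [442.3 150.1] [  56   56 2572] [ 0.6179 -0.0282] err mm [ 0.5 -3.9]
m disc [295.  170.5] [  43   43 1545] [0.6073 0.052 ] err mm [-0.3 -1.1]
s disc [156.1 187.5] [ 36  33 989] [0.5983 0.1293] err mm [ 0.4 -1.2]
```

L, m and s are within about 1.3 mm. The large pot reads 3.9 mm off towards −y, where the wrist view said 1.8 mm. There is time to spare, so I'll look from near and fix it.

>>> apply_moves(motion=[[-0.03, 0.015, 0, 0, 0, 0], [-0.07, 0.034, 0, 0, 0, 0], [-0.112, 0.053, 0, 0, 0, 0], [-0.154, 0.073, 0, 0, 0, 0], [-0.196, 0.093, 0, 0, 0, 0]])

```text
time_s: 31.25
tool_pos: [0.4297, 0.3017, 0.2303]
orientation: [0.001, 0.708, 0.707, 0.0]
wrist_force: [1.0, -0.2, -0.0]
grip_width: 0.0851
```

>>> apply_moves(motion=[[-0.042, 0.02, 0, 0, 0, 0], [-0.084, 0.04, 0, 0, 0, 0], [-0.126, 0.06, 0, 0, 0, 0], [-0.168, 0.08, 0, 0, 0, 0], [-0.21, 0.1, 0, 0, 0, 0]])

```text
time_s: 31.75
tool_pos: [0.5291, 0.0912, 0.2308]
orientation: [0.001, 0.708, 0.706, 0.0]
wrist_force: [1.2, 0.0, -0.2]
grip_width: 0.0852
```

>>> apply_moves(motion=[[-0.042, 0.02, 0, 0, 0, 0], [-0.084, 0.04, 0, 0, 0, 0], [-0.126, 0.06, 0, 0, 0, 0], [-0.16, 0.08, 0, 0, 0, 0], [-0.176, 0.09, 0, 0, 0, 0]])

```text
time_s: 32.25
tool_pos: [0.6191, -0.0867, 0.2305]
orientation: [0.001, 0.709, 0.705, -0.0]
wrist_force: [0.2, 0.5, -0.4]
grip_width: 0.0853
```

>>> apply_moves(motion=[[0, 0, 0, 0, 0, 0], [0, 0, 0, 0, 0, 0], [0, 0, 0, 0, 0, 0], [0, 0, 0, 0, 0, 0], [0, 0, 0, 0, 0, 0]])

```text
time_s: 32.75
tool_pos: [0.618, -0.0802, 0.231]
orientation: [0.001, 0.707, 0.708, 0.0]
wrist_force: [-0.5, -0.0, 0.1]
grip_width: 0.0857
```

```bash
python3 -c "
from h import *
go(.6174,-.0249,.19)
d=shot('wrist','w6'); print(np.array(d['cam_to_world'])[:3,3])
for n,p,h in[('c',(.6174,-.0243),.063),('b',(.607,.0537),.053)]: print(n,np.round(proj(d,p+(h,)),1),np.round(proj(d,p+(.003,)),1))
cv2.imwrite('pics/w6c.png',cv2.resize(d['pixels'][60:285,130:430],(800,600),interpolation=cv2.INTER_CUBIC)[:,:,::-1])"
```

```text
t 32.75 tcp [ 0.618  -0.0802  0.231 ] yaw 0.0013 tilt [ 0.0011 -0.0009] w 0.0857 F [-0.5 -0.   0.1] q [-0.23  0.48  0.19  1.28 -0.    1.34]
shift [ 0.0554 -0.0006  0.041 ] turn [0.0011 0.0009 0.0013]
[ 0.61678208 -0.00912544  0.35459168]
c [282.5 140.7] [282.4 137.8]
b [271.1  51.4] [272.7  62.3]
```

View pics/w6c.png

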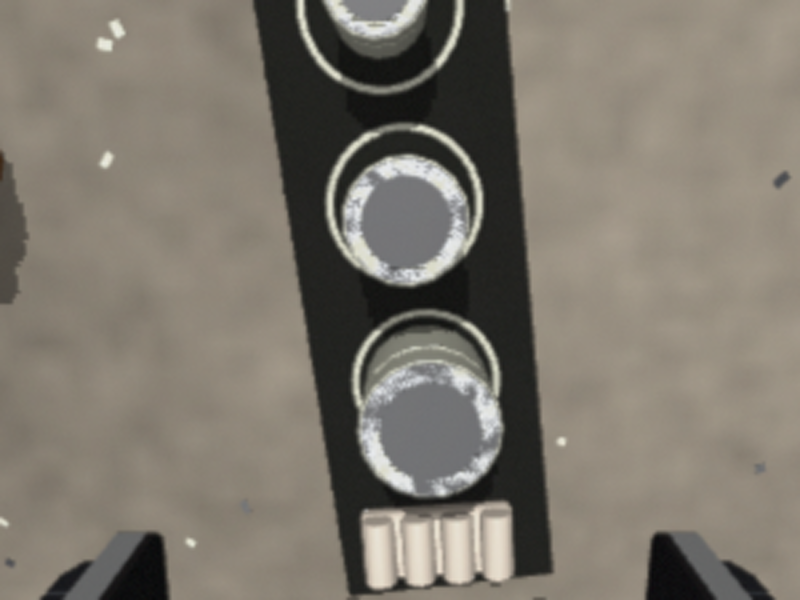

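From near, the top is at (406,220) and ring c's centre at about (405,204). After parallax the pot is about 3 to 3.5 mm too far to −y, which agrees with the top view. I'll regrasp it and shift it +3.5 mm.

>>> apply_moves(motion=[[0.018, 0, 0.02, 0, 0, 0], [0.04, 0, 0.04, 0, 0, 0], [0.05, 0, 0.05, 0, 0, 0], [0.0525, 0, 0.05, 0, 0, 0], [0.0525, 0, 0.05, 0, 0, 0]])

```text
time_s: 33.3
tool_pos: [0.6186, -0.0285, 0.1812]
orientation: [0.001, 0.707, 0.707, -0.0]
wrist_force: [0.1, 0.3, -0.6]
grip_width: 0.0855
```

>>> apply_moves(motion=[[0, 0, 0.03, 0, 0, 0], [0, 0, 0.07, 0, 0, 0], [0, 0, 0.11, 0, 0, 0], [0, 0, 0.13, 0, 0, 0], [0, 0, 0.14, 0, 0, 0]])

```text
time_s: 33.8
tool_pos: [0.6179, -0.0297, 0.0393]
orientation: [0.0, 0.707, 0.707, -0.001]
wrist_force: [-1.1, 0.3, 0.6]
grip_width: 0.0852
```

>>> apply_moves(motion=[[0, 0, 0, 0, 0, 0], [0, 0, 0, 0, 0, 0], [0, 0, 0, 0, 0, 0], [0, 0, 0, 0, 0, 0], [0, 0, 0, 0, 0, 0]])

```text
time_s: 34.3
tool_pos: [0.6194, -0.0289, 0.0418]
orientation: [0.001, 0.707, 0.707, 0.001]
wrist_force: [-0.2, -0.3, -1.2]
grip_width: 0.0855
```

>>> apply_moves(motion=[[0, 0, 0, 0, 0, 0], [0, 0, 0, 0, 0, 0], [0, 0, 0, 0, 0, 0], [0, 0, 0, 0, 0, 0], [0, 0, 0, 0, 0, 0]], hand=1)

```text
time_s: 34.8
tool_pos: [0.6187, -0.0288, 0.0409]
orientation: [0.001, 0.707, 0.707, 0.0]
wrist_force: [0.3, -0.1, 2.1]
grip_width: 0.0455
```

>>> apply_moves(motion=[[0, 0, -0.002, 0, 0, 0], [0, 0, -0.005, 0, 0, 0], [0, 0, -0.005, 0, 0, 0], [0, 0, -0.005, 0, 0, 0]])

```text
time_s: 35.2
tool_pos: [0.6186, -0.0288, 0.0457]
orientation: [0.001, 0.707, 0.707, 0.0]
wrist_force: [-1.2, 0.2, -0.4]
grip_width: 0.0456
```

Shift +3.5 mm in y and −1 mm in x, then lower, release, retract and park.

>>> apply_moves(motion=[[0.002, 0, 0, 0, 0, 0], [0.0035, -0.001, 0, 0, 0, 0], [0.0035, -0.001, 0.003, 0, 0, 0], [0.0035, -0.001, 0.005, 0, 0, 0], [0.0035, -0.001, 0.005, 0, 0, 0]])

```text
time_s: 35.7
tool_pos: [0.6175, -0.0252, 0.0409]
orientation: [0.001, 0.707, 0.707, 0.0]
wrist_force: [-1.2, 0.4, 2.7]
grip_width: 0.0454
```

>>> apply_moves(motion=[[0, 0, 0.001, 0, 0, 0], [0, 0, 0.001, 0, 0, 0], [0, 0, 0.001, 0, 0, 0]])

```text
time_s: 36.0
tool_pos: [0.6175, -0.0252, 0.0408]
orientation: [0.001, 0.707, 0.707, 0.0]
wrist_force: [-2.6, 0.6, 8.4]
grip_width: 0.0455
```

>>> apply_moves(motion=[[0, 0, 0, 0, 0, 0], [0, 0, 0, 0, 0, 0], [0, 0, 0, 0, 0, 0], [0, 0, 0, 0, 0, 0], [0, 0, 0, 0, 0, 0]], hand=0)

```text
time_s: 36.5
tool_pos: [0.6175, -0.0253, 0.0395]
orientation: [0.001, 0.707, 0.707, -0.0]
wrist_force: [-0.3, 0.6, -0.2]
grip_width: 0.0854
```

>>> apply_moves(motion=[[0, 0, -0.02, 0, 0, 0], [0, 0, -0.06, 0, 0, 0], [0, 0, -0.1, 0, 0, 0], [0, 0, -0.14, 0, 0, 0], [0, 0, -0.17, 0, 0, 0]])

```text
time_s: 37.0
tool_pos: [0.6181, -0.0253, 0.2126]
orientation: [0.002, 0.707, 0.707, 0.001]
wrist_force: [0.7, -0.4, -0.3]
grip_width: 0.0856
```

>>> apply_moves(motion=[[0.04, -0.02, 0, 0, 0, 0], [0.08, -0.04, 0, 0, 0, 0], [0.12, -0.06, 0, 0, 0, 0], [0.16, -0.08, 0, 0, 0, 0], [0.2, -0.1, 0, 0, 0, 0]])

```text
time_s: 37.5
tool_pos: [0.5165, 0.1762, 0.2095]
orientation: [0.001, 0.707, 0.707, 0.0]
wrist_force: [1.3, 0.3, -0.7]
grip_width: 0.0854
```

>>> apply_moves(motion=[[0.04, -0.02, 0, 0, 0, 0], [0.08, -0.04, 0, 0, 0, 0], [0.12, -0.06, 0, 0, 0, 0], [0.16, -0.08, 0, 0, 0, 0], [0.2, -0.1, 0, 0, 0, 0]])

```text
time_s: 38.0
tool_pos: [0.4164, 0.3763, 0.2092]
orientation: [0.001, 0.707, 0.707, 0.0]
wrist_force: [0.8, 0.1, -0.1]
grip_width: 0.0858
```

>>> apply_moves(motion=[[0.04, -0.02, 0, 0, 0, 0], [0.08, -0.04, 0, 0, 0, 0], [0.11, -0.06, 0, 0, 0, 0], [0.13, -0.07, 0, 0, 0, 0], [0.13, -0.07, 0, 0, 0, 0]])

```text
time_s: 38.5
tool_pos: [0.3456, 0.5072, 0.2085]
orientation: [0.0, 0.706, 0.709, 0.0]
wrist_force: [0.0, -0.7, 0.5]
grip_width: 0.0857
```

```bash
python3 -c "
from h import *
where()
d=shot('top','t3'); im=cv2.resize(d['pixels'][140:230,190:390],None,fx=4,fy=4,interpolation=cv2.INTER_CUBIC)
g=cv2.cvtColor(im,cv2.COLOR_RGB2GRAY)
for n,p,h,x,y,R in[('L',(.6271,-.1017),.073,580,133,60),('l',(.6174,-.0243),.063,437,150,52),('m',(.6076,.0531),.053,295,169,44),('s',(.5979,.1305),.043,157,186,36)]:
    ref=np.median(g[y-8:y+8,x-8:x+8]); m=np.zeros(g.shape,np.uint8); cv2.circle(m,(x,y),R,255,-1)
    k=((abs(g.astype(int)-ref)<14)&(m>0)).astype(np.uint8); k=cv2.morphologyEx(k,cv2.MORPH_OPEN,np.ones((9,9)))
    q,l,st,c=cv2.connectedComponentsWithStats(k); i=1+np.argmax(st[1:,4]); e=c[i]; P=onz(d,190+(e[0]+.5)/4-.5,140+(e[1]+.5)/4-.5,h)
    print(n,'disc',e.round(1),st[i,2:5],'err mm',((P[:2]-p)*1000).round(1))
cv2.imwrite('pics/t3c.png',cv2.resize(d['pixels'][140:275,190:390],(800,540),interpolation=cv2.INTER_CUBIC)[:,:,::-1])"
```

```text
t 38.5 tcp [0.3456 0.5072 0.2085] yaw 0.0043 tilt [ 0.0007 -0.0003] w 0.0857 F [ 0.  -0.7  0.5] q [ 0.87  0.47  0.11  1.22 -0.    2.44]
L disc [581.  133.6] [  65   70 3688] err mm [-0.9 -0.4]
l disc [435.8 150.5] [  56   55 2428] err mm [ 0.3 -0.3]
m disc [295.  170.5] [  43   43 1542] err mm [-0.3 -1.1]
s disc [156.4 187.4] [ 36  33 999] err mm [ 0.4 -1.4]
```

View pics/t3c.png

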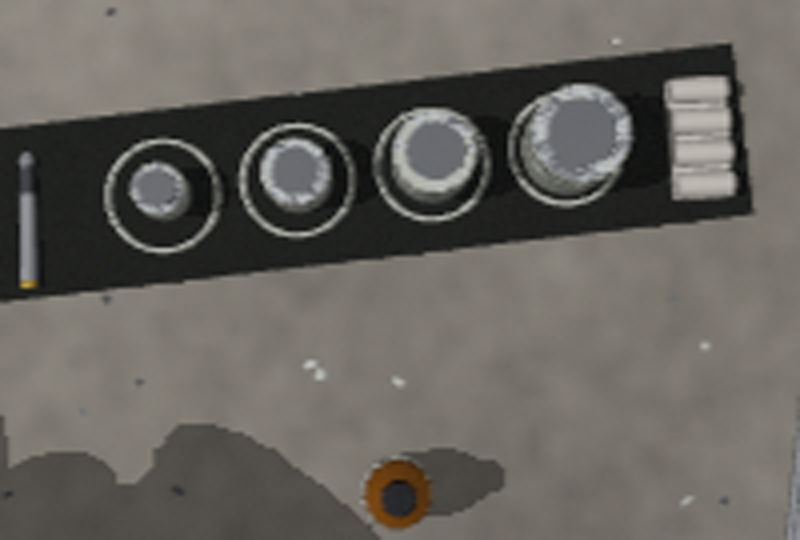

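The large pot is now at (436,150). All four are upright and within 1.5 mm of their ring centres, in order, with the largest beside the rest. I'll hand in.

```bash
python3 -c "
from h import *
print(ctrl.job_done())"
```

```text
the job is handed in; nothing more can be done
None
```

The four pots stand upright on their rings: largest on mark_d beside the brush rest, large on c, medium on b and smallest on a. I handed the job in at about 38.5 s on the robot's clock, with the arm parked clear.

- **Final check (top view):** every pot's centre is within about 1.5 mm of its ring's centre. Camera calibration is only good to about 2 mm, so this is close to the limit of what I can measure.
- **Correction made:** the large pot first stood off-centre towards the rest. The top view read 3.9 mm, the first wrist view about 1.8 mm and a closer wrist view about 3 mm. I regrasped it and shifted it 3.5 mm; it then read 0.3 mm off in the top view.
- **Not moved:** the brush rest and the thinner show no visible shift between the pictures; I checked this by eye, not by measurement.
- **Forces:** every wrist force reading I saw was under 10 N.
- **Check that failed:** one mid-job top view was blocked by the arm, so I relied on the wrist camera until the arm was parked. My circle detection was also unreliable on the placed pots, so I measured the final positions from the grey lid discs instead.

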